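Switch off the contact grill and hold its lid half open

TASK

The toastie in the contact grill is done: first turn the grill's thermostat dial fully anticlockwise to its off stop, then raise the lid by its bar handle and hold it half open, at 45 degrees from shut, so that the toastie can be taken out with the tongs. The lid falls shut by itself, so never let it drop, and finish with the gripper still holding it there by the handle. Leave everything else on the bench where it stands.

Things in the scene. Friction and masses are not known exactly. Their poses are not given: they have to be found in the camera images.
- grill: contact grill, black plastic and steel, fixed. Origin at bench level; front faces -x (to the robot, within 16 degrees), z up. Spans (mm) x -165..125, y -155..155. Its front is a panel sloping down to the front at 30 degrees (z 73 at x -90, z 30 at x -165). Shut lid behind it, hinged at the back: x -92..112, y -131..131, z 104..138. A loose toastie 85x150x22 lies inside on the lower plate, z 74
- lid (a joint): lid angle, rad: 0 shut (level), grows as it opens up and back; 0.785 is 45 degrees; stop at 1.35. Lid with handle: about 0.7 kg (0.8 to 1.2 times that), centre of mass 120 mm in front of the hinge, nearly free hinge, no stay: it falls shut from every angle
- lid_hinge (a point): middle of the lid's hinge axis, at x 112, y 0, z 104 mm in the grill's frame. Axes as the grill's when shut; the hinge axis is y, the lid turns about +y as it opens
- handle: lid handle: round black bar, 15 mm in diameter, level along its y, on two steel arms at y -52 and 52 that run back to the lid; grasp between them. Origin: mid-bar, on its axis; when shut 246 mm in front of the hinge axis and 16 above it (grill x -134, z 120), axes as the grill's; turns with the lid. 34 mm free between bar and lid front, 65 free below the bar
- dial (a joint): thermostat dial angle, rad: 0 off, its anticlockwise end stop; grows clockwise, seen looking straight at the panel, up to 4.2. Starts on a low setting, 0.75 to 1.35. Light friction (0.04 N m), stays where left
- dial_grip (a point): on the dial's axis, 25 mm above the panel's face; grill x -141, y -115, z 73. z: axis, out of the panel, 30 degrees from vertical towards the front; x: where the white pointer points (turns with the dial; at off 30 degrees left of straight upslope, at the scale's thick mark). Black skirt 44 wide, 6 thick; on it a grip bar along x, 40 long, 12 thick, 26 high, top 8 beyond this point
- lunchbox: teal lunchbox with white clips, shut, 216 x 156 x 82 high; origin under its middle; leave it alone
- tongs: white plastic kitchen tongs, locked shut, lying flat, 275 long (its x), 40 wide, 22 high; origin under the middle; leave them alone
- jar: glass storage jar with steel lid, 100 in diameter, 138 high; origin under its middle; leave it alone
- bottle: silver steel drink bottle with black cap, 70 in diameter, 242 high; origin under its middle; leave it alone
- eggcup: green silicone egg cup, 52 in diameter, 55 high, in front of the grill; origin under its middle; leave it alone
- plate: white side plate, 180 in diameter, 18 high, to the left of the grill; origin under its middle; leave it alone

How it is judged:
On the way, in this order (a step that is already met when the one before it is completed fails the run):
1. the dial is turned to its off stop while the lid is still shut (value of joint each of dial, lid below 0.07 rad), for 0.2 s.
2. the lid is being raised by its handle (value of joint lid above 0.3 rad and contact force between handle and the fingers above 0.5 N), for 0.1 s.
At the end, for the whole second after the job is handed in: The lid is held still (under 0.1 rad/s) at 45 degrees, give or take 6 (joint 0.68 to 0.89), by the gripper's fingers on its bar handle (at least 1 N), and the dial is at off (under 0.09 rad). The program ends holding (value of joint lid between 0.68 and 0.89 rad and velocity of joint lid between -0.1 and 0.1 rad/s and contact force between handle and the fingers above 1 N and value of joint dial below 0.09 rad); the arm keeps its last pose, push and grip.
It fails at once if the lid is raised while the dial is still on (value of joint lid above 0.1 rad and value of joint dial above 0.12 rad).
It fails at once if the lid drops (closes faster than 2 rad/s) (velocity of joint lid below -2 rad/s).
It fails at once if something else on the bench is moved by more than 30 mm (distance of any of lunchbox, tongs, jar, bottle, eggcup, plate from where it was at the start of the episode above 0.03 m).
It also fails if it takes over 54 s, if anything falls off the work surface, if the arm or the gripper's body presses on something with over 40 N, if the wrist force passes 120 N, or if a joint passes its speed limit or range.

ROBOT

A 6-joint arm with a two-finger parallel gripper is mounted at the origin on the work surface. World frame = base frame: x ahead of the robot, y to its left, z up, the work surface at z = 0. Lengths are in m, angles in rad, forces in N, time in s.
With the tool pointing down it reaches from about 0.25 to 0.775 m from the base axis. Payload 8.9 kg.
Tool frame: the origin (TCP) lies at the very end of the fingers, on their centre line; the grasp point (between the pads) lies 19 mm behind it; z points along the fingers, y is the line along which they close (so a half turn about z gives the same grasp; the last joint's range is limited). The gripper opens to 85 mm and grips with 20 to 120 N. Pads are 22 mm wide; open, the fingers measure 114 mm over their backs; the gripper's body (76 mm by 85 mm) begins 54 mm behind the grasp point. The pads swing forward as they close: fully open they stand 13 mm farther back than shut.
Start: joints at [1.198, 0.291, -0.153, 1.127, 0, 1.431], TCP at [0.122, 0.511, 0.231] pointing down, gripper open.
Joint ranges: [-2.52, 2.52], [-0.91, 1.74], [-1.3, 1.37], [-1.96, 2.02], [-1.52, 1.47], [-3.14, 3.14]. Speed limits (rad/s): [2.22, 2.22, 2.79, 3.14, 3.14, 3.14].

INTERFACE

Orientations are given as a unit quaternion [w, x, y, z].
In Python, from bench import status, optics, r gives the robot as it stands. The module is installed in compiled form; this text tells all that it offers.
- The arm moves only by the tool move_arm, never from a script. Its argument "rows" is a list of rows, each a list of 7 numbers: the shift along the world's x, y, z in m, then the turn, a rotation vector about the world's x, y, z in rad, then the finger opening in m, from 0 to 0.0854. In form: [[x, y, z, ax, ay, az, gripper], ...]. A call has 1 to 5 rows; each row shifts and turns the commanded pose from where the row before left it; what a row does not reach is not made up. A row lasts 1/10 s, in which the tool goes at most 50 mm and 8.59 degrees, less where a joint would pass 70% of its speed; a pose out of reach is approached as far as the arm can. A call is refused whole if a number of a shift passes 0.05 or a number of a turn 0.15, either way. A call with a gripper value outside its range is refused whole. The fingers move at their own pace and stop on an object; "force" is the grip in N (left out, the last holds). Time passes only in rows, so rows that do not move let the fingers close. It gives the time, the measured TCP pose, the force, the opening and the grip force at its end, in the units of the state.
- status.read_state(): the state, without advancing time (a new reading comes with each control period).
- optics.read_camera(name): name is "side" or "top"; returns a dict with "color" (480x640x3 uint8, red, green, blue), "camera_matrix" (3x3 intrinsics, pixels), "eye" and "rotation" of the camera in the world. Camera axes: x right, y down, z forward; pixel columns grow to the right and rows downward; lengths in m; the calibration is good to about 2 mm. A picture is of the moment at which its call begins. There is no depth.
- r.close_job(): hands the job in; it is judged then, once.
The state is a dict: "time_s": time; "q": joint angles; "dq": joint speeds; "joint_torque": joint torques, N m; "tcp_pos": TCP position; "orientation": TCP orientation; "force": force on the tool from outside, world axes, zero at the start; "ft_torque": the same for the moment, N m; "finger_gap": finger opening in m; "gripper_force": force on a finger pad.
Only numpy, scipy, OpenCV 4.12 (cv2) and the standard library are available. Lean on these libraries where they do the work, as an engineer would, in place of code of your own. Each camera call takes 0.05 s, during which the arm holds its last target. There are 200 camera calls.

## Working session

There is one attempt and no reset: what is moved stays moved. The work goes in short steps, Python scripts to look and compute and a tool call to move; the robot and the scene stay as the last step left them, time stands still between calls to the robot, and variables do not carry over. Pictures are saved under pics/ and viewed, at most 10 in all, crops included, and the job is handed in when it is done.

Besides the shell and the picture viewer there is one more tool, called in YAML: its name, and indented under it one key for each argument. move_arm: Moves the arm, as the interface text tells. Its arguments: {"type":"object","properties":{"rows":{"type":"array"},"force":{"type":"number"}},"required":["rows"]}

```bash
mkdir -p pics; python3 - <<'E'
from bench import status, optics, r
import cv2
for n in("side","top"):
    d=optics.read_camera(n); cv2.imwrite(f"pics/{n}0.png",d["color"][:,:,::-1]); print(n,d["camera_matrix"].tolist(),d["eye"],d["rotation"].tolist() if hasattr(d["rotation"],'tolist') else d["rotation"])
print(status.read_state())
E
```

```text
side [[600.9485766135923, 0.0, 321.227854612652], [0.0, 600.9485766135923, 242.88204262990067], [0.0, 0.0, 1.0]] [-0.07657854 -0.93242985  0.85959276] [-0.4432128912236151, 0.8498502850140323, -0.24778999027462256, 0.1411274134761719]
top [[475.34098892420235, 0.0, 319.3816015617107], [0.0, 475.34098892420235, 243.4704336604505], [0.0, 0.0, 1.0]] [ 0.39669145 -0.02090807  1.23160948] [-0.04583012545135824, 0.7107764108412763, -0.6999892359909847, 0.05207266931378996]
{'time_s': 0.1, 'q': array([ 1.19770813e+00,  2.91243422e-01, -1.54039829e-01,  1.12674043e+00,
        2.53916043e-05,  1.43148900e+00]), 'dq': array([-0.00130588,  0.00030188,  0.00235149, -0.0005286 , -0.00058557,
       -0.00088597]), 'joint_torque': array([ 1.66449197e-03, -5.37974453e+01,  3.31919289e+01,  9.24856926e-03,
       -1.85719223e-04, -1.16537649e-05]), 'tcp_pos': array([0.12146267, 0.51033917, 0.23078375]), 'orientation': array([-1.67789211e-04,  1.16624420e-01,  9.93175900e-01, -5.90427530e-04]), 'force': array([-0.51495416, -0.37001242, -0.13127068]), 'ft_torque': array([-0.03184339,  0.02437075,  0.02657005]), 'gripper_force': 0.0, 'finger_gap': 0.08522779364395013}
```

View pics/side0.png

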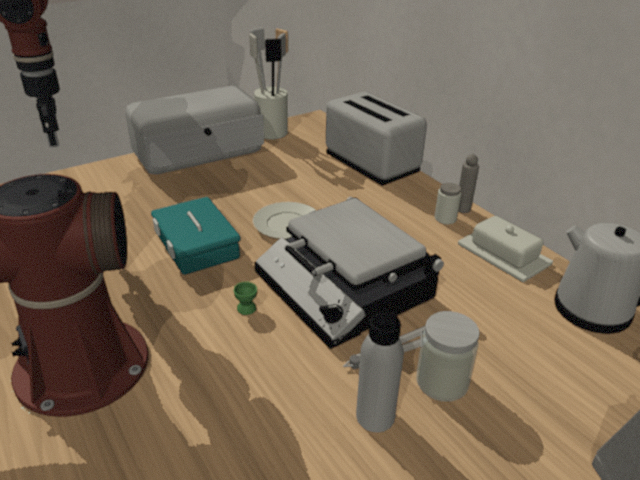

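View pics/top0.png

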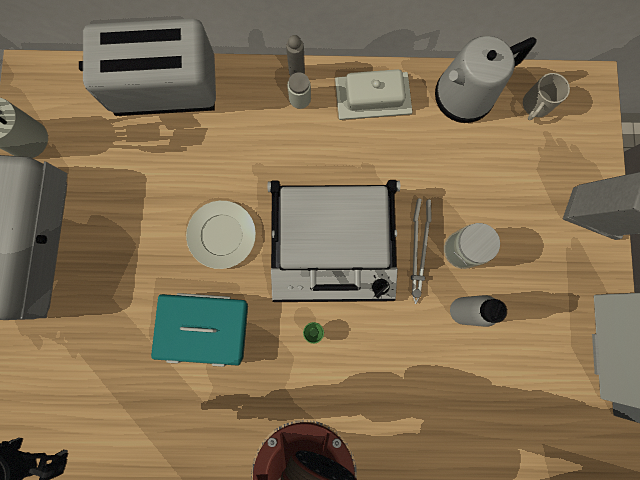

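The top view shows the grill at about (335,240), the bar handle near (335,287) and the dial near (381,286). The egg cup is at (313,332) and the tongs at (422,250). The side view shows the handle from (290,243) to (325,268) and the dial at (331,313). Next I'll look at crops.

```bash
python3 - <<'E'
import cv2,numpy as np
a=cv2.imread("pics/top0.png")[255:310,265:405]; a=cv2.resize(a,None,fx=5.5,fy=5.5,interpolation=cv2.INTER_CUBIC)
b=cv2.imread("pics/side0.png")[225:345,250:400]; b=cv2.resize(b,None,fx=5,fy=5,interpolation=cv2.INTER_CUBIC)
cv2.imwrite("pics/ta.png",a);cv2.imwrite("pics/sb.png",np.clip(b*1.6,0,255).astype('u1'))
E
```

```text
(no output)
```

View pics/ta.png

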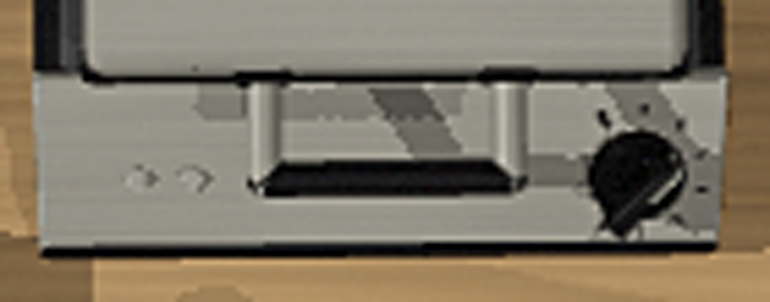

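View pics/sb.png

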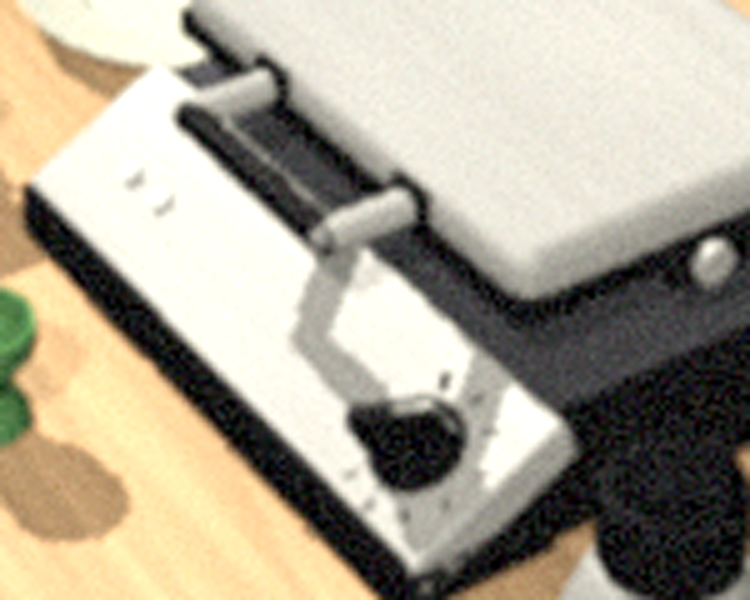

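The top crop shows the bar from (258,182) to (520,182) and the panel's front edge from (42,244) to (718,243). The dial is centred near (640,175), with its white pointer up and to the right. The side crop shows the bar from (188,115) to (322,235), the panel's front corners at (30,187) and (410,572), and the dial near (408,440). I'll triangulate these points.

```bash
cat > h.py <<'E'
import numpy as np,cv2
from scipy.spatial.transform import Rotation as R
def q2R(q): return R.from_quat([q[1],q[2],q[3],q[0]])
C={"side":([600.9485766,321.2278546,242.8820426],[-0.07657854,-0.93242985,0.85959276],[-0.4432128912236151,0.8498502850140323,-0.24778999027462256,0.1411274134761719]),
"top":([475.3409889,319.38160156,243.47043366],[0.39669145,-0.02090807,1.23160948],[-0.04583012545135824,0.7107764108412763,-0.6999892359909847,0.05207266931378996])}
def ray(n,p):
    (f,cx,cy),e,q=C[n]; d=q2R(q).apply([(p[0]-cx)/f,(p[1]-cy)/f,1]); return np.array(e),d/np.linalg.norm(d)
def tri(pt,ps):
    a,u=ray("top",pt);b,v=ray("side",ps)
    s=np.linalg.lstsq(np.c_[u,-v],b-a,rcond=None)[0]; P=a+s[0]*u;Q=b+s[1]*v
    return (P+Q)/2,np.linalg.norm(P-Q)
def plane(n,p,z):
    e,d=ray(n,p); return e+d*(z-e[2])/d[2]
def proj(n,X):
    (f,cx,cy),e,q=C[n]; c=q2R(q).inv().apply(np.array(X)-e); return np.array([f*c[0]/c[2]+cx,f*c[1]/c[2]+cy])
E
python3 - <<'E'
from h import *
np.set_printoptions(precision=4,suppress=True)
t=lambda x,y:((x+.5)/5.5+265-.5,(y+.5)/5.5+255-.5); s=lambda x,y:((x+.5)/5+250-.5,(y+.5)/5+225-.5)
pts={}
for k,a,b in [("hL",(260,182),(190,116)),("hR",(518,182),(322,235)),("fL",(42,244),(30,187)),("fR",(718,243),(412,572)),("dial",(640,180),(408,440))]:
    P,e=tri(t(*a),s(*b)); pts[k]=P; print(k,P,e)
for k in("fL","fR"):
    a=dict(fL=(42,244),fR=(718,243))[k]; print(k,plane("top",t(*a),.03))
for a in((260,182),(518,182)): print("h",plane("top",t(*a),.12))
yaw=lambda L,Rr:np.arctan2(-(L-Rr)[0],(L-Rr)[1])
y1=yaw(pts["hL"],pts["hR"]);y2=yaw(pts["fL"],pts["fR"]);print("yaw",y1,y2)
# colour-mask check: dark bar in top, panel edge line by thresholds
im=cv2.imread("pics/top0.png");g=im.max(2);m=(g<60).astype('u1');m[:280]=0;m[293:]=0;m[:,:308]=0;m[:,364:]=0
n,l,st,c=cv2.connectedComponentsWithStats(m);i=1+st[1:,4].argmax();print(st[i],c[i]);print(cv2.fitLine(np.argwhere(l==i)[:,::-1].astype('f4'),2,0,.01,.01).ravel())
E
```

```text
hL [ 0.4502 -0.015   0.1174] 0.0058325429687220275
hR [ 0.4501 -0.1233  0.1237] 0.0025786294040476172
fL [0.4234 0.0855 0.0269] 0.0031795711046239228
fR [ 0.4287 -0.2239  0.0302] 0.004027055396575715
dial [ 0.4544 -0.1838  0.0576] 0.0013221031371829016
fL [0.4219 0.0859 0.03  ]
fR [ 0.4269 -0.2229  0.03  ]
h [ 0.4475 -0.0136  0.12  ]
h [ 0.4491 -0.123   0.12  ]
yaw -0.0007865007761266744 0.017101755231154366
[312 284  46   7 288] [334.7222 287.0799]
[  0.9998  -0.0192 334.7222 287.0799]
```

```bash
python3 - <<'E'
from h import *
np.set_printoptions(precision=4,suppress=True)
c=np.array([334.72,287.08]);d=np.array([.9998,-.0192])
A=plane("top",c-20*d,.12);B=plane("top",c+20*d,.12);print("mid",plane("top",c,.12),"yaw",np.arctan2(-(A-B)[0],(A-B)[1]))
# mid bar in side
im=cv2.imread("pics/side0.png").astype('i4')
g=im.max(2)
yaw=.013;Rz=R.from_euler('z',yaw)
for O in ([.588,-.0685,0],):
  for p in ([-134,0,120],[-134,52,120],[-134,-52,120],[-141,-115,73],[-165,155,30],[-165,-155,30],[-90,155,73],[112,0,104]):
    X=np.array(O)+Rz.apply(np.array(p)/1e3); a=proj("top",X);b=proj("side",X)
    print(p,X,"topcrop",(a-[264.5,254.5])*5.5-.5,"sidecrop",(b-[249.5,224.5])*5-.5)
n=Rz.apply([-.5,0,.866]);up=Rz.apply([.866,0,.5]);left=Rz.apply([0,1,0])
G=np.array([.588,-.0685,0])+Rz.apply([-.141,-.115,.073])
t=lambda x,y:((x+.5)/5.5+264.5,(y+.5)/5.5+254.5)
for h in(.008,-.019):
  Q=[]
  for p in((635,205),(680,165)):
    e,dd=ray("top",t(*p)); P0=G+h*n; X=e+dd*((P0-e)@n)/(dd@n); Q.append([(X-P0)@up,(X-P0)@-left])
  Q=np.array(Q)*1e3;v=Q[1]-Q[0];print(h,Q,"deg right of up",np.degrees(np.arctan2(v[1],v[0])))
E
```

```text
mid [ 0.4497 -0.0669  0.12  ] yaw 0.0342057922773122
[-134, 0, 120] [ 0.454  -0.0702  0.12  ] topcrop [393.7413 168.5832] sidecrop [258.2355 173.4815]
[-134, 52, 120] [ 0.4533 -0.0182  0.12  ] topcrop [271.1719 168.3238] sidecrop [193.3758 112.947 ]
[-134, -52, 120] [ 0.4547 -0.1222  0.12  ] topcrop [516.201  168.8424] sidecrop [326.8484 237.5189]
[-141, -115, 73] [ 0.4485 -0.1853  0.073 ] topcrop [649.0278 190.4298] sidecrop [397.4096 418.1311]
[-165, 155, 30] [0.421  0.0843 0.03  ] topcrop [ 45.4551 246.0615] sidecrop [ 22.8716 184.5461]
[-165, -155, 30] [ 0.425  -0.2256  0.03  ] topcrop [723.9501 247.3038] sidecrop [401.6525 578.9831]
[-90, 155, 73] [0.496  0.0853 0.073 ] topcrop [39.5746 73.8583] sidecrop [160.4669  59.6194]
[112, 0, 104] [ 0.7   -0.067  0.104] topcrop [ 390.3069 -385.8865] sidecrop [712.2287  32.5098]
0.008 [[-3.0341 -7.0545]
 [16.6777 11.5618]] deg right of up 43.36274796564028
-0.019 [[-17.3069  -2.8725]
 [  2.9266  16.2364]] deg right of up 43.362747965640516
```

```bash
cat >> h.py <<'E'
yaw=.015;Rz=R.from_euler('z',yaw)
n=Rz.apply([-.5,0,.866]);up=Rz.apply([.866,0,.5]);left=Rz.apply([0,1,0])
def frame(z,y):
    z=np.array(z)/np.linalg.norm(z);y=np.array(y)-np.dot(y,z)*z;y/=np.linalg.norm(y);return R.from_matrix(np.c_[np.cross(y,z),y,z])
def dialrot(deg): # pointer deg right of upslope
    a=np.radians(deg); return frame(-n,np.sin(a)*up+np.cos(a)*left)
def todo(P,T):
    from bench import status
    np.set_printoptions(precision=4,suppress=True)
    s=status.read_state(); d=np.array(P)-s["tcp_pos"]; rv=(T*q2R(s["orientation"]).inv()).as_rotvec()
    print("t",s["time_s"],"pos",s["tcp_pos"],"shift",d,"rows>=",np.linalg.norm(d)/.05,"turn",rv,"rows>=",np.linalg.norm(rv)/.15,"q",s["q"],"gap",s["finger_gap"],"F",s["force"],s["gripper_force"])
E
python3 -c "
from h import *
G=np.array([.4475,-.1825,.073]); todo(G+.085*n,dialrot(43))"
```

```text
t 0.1 pos [0.1215 0.5103 0.2308] shift [ 0.2835 -0.6935 -0.0842] rows>= 15.07834487429799 turn [ 0.14   -0.5112 -0.4898] rows>= 4.811411830535145 q [ 1.1977  0.2912 -0.154   1.1267  0.      1.4315] gap 0.08522779364395013 F [-0.515  -0.37   -0.1313] 0.0
```

move_arm:
  rows:
    - [0.03, -0.03, 0.01, 0, 0, 0, 0.05]
    - [0.03, -0.03, 0.01, 0, 0, 0, 0.05]
    - [0.03, -0.03, 0.01, 0, 0, 0, 0.05]
    - [0.03, -0.035, 0, 0, 0, 0, 0.05]
    - [0.03, -0.035, 0, 0, 0, 0, 0.05]

```text
time_s: 0.6
tcp_pos: [0.2725, 0.3494, 0.2614]
orientation: [0.0, 0.116, 0.993, 0.0]
force: [0.5, 0.0, -0.2]
finger_gap: 0.0499
gripper_force: 0.0
```

move_arm:
  rows:
    - [0.015, -0.04, 0, 0.02, -0.07, -0.07, 0.05]
    - [0.015, -0.04, 0, 0.02, -0.07, -0.07, 0.05]
    - [0.015, -0.04, 0, 0.02, -0.07, -0.07, 0.05]
    - [0.015, -0.04, 0, 0.02, -0.07, -0.07, 0.05]
    - [0.015, -0.04, 0, 0.02, -0.07, -0.07, 0.05]

```text
time_s: 1.1
tcp_pos: [0.3466, 0.1492, 0.2612]
orientation: [0.168, 0.286, 0.941, 0.07]
force: [0.6, 0.3, 0.2]
finger_gap: 0.0497
gripper_force: 0.0
```

move_arm:
  rows:
    - [0.01, -0.04, -0.005, 0.02, -0.07, -0.07, 0.05]
    - [0.01, -0.04, -0.005, 0.02, -0.07, -0.07, 0.05]
    - [0.01, -0.04, -0.005, 0, 0, 0, 0.05]
    - [0.01, -0.04, -0.005, 0, 0, 0, 0.05]
    - [0.01, -0.04, -0.005, 0, 0, 0, 0.05]

```text
time_s: 1.6
tcp_pos: [0.3943, -0.0401, 0.2376]
orientation: [0.23, 0.347, 0.904, 0.096]
force: [2.0, 0.6, -1.0]
finger_gap: 0.05
gripper_force: 0.0
```

```bash
python3 -c "
from h import *
G=np.array([.4475,-.1825,.073]); todo(G+.085*n,dialrot(43))"
```

```text
t 1.6 pos [ 0.3943 -0.0401  0.2376] shift [ 0.0107 -0.1431 -0.091 ] rows>= 3.3984357634815896 turn [-0.0046 -0.0205 -0.0043] rows>= 0.14289619318114702 q [-0.4904 -0.3671 -0.9007  0.5913  0.2414  0.297 ] gap 0.04996369985730551 F [ 1.9547  0.5587 -0.993 ] 0.0
```

move_arm:
  rows:
    - [0.002, -0.036, -0.015, 0, -0.02, 0, 0.05]
    - [0.002, -0.036, -0.015, 0, 0, 0, 0.05]
    - [0.002, -0.036, -0.015, 0, 0, 0, 0.05]
    - [0.002, -0.035, -0.02, 0, 0, 0, 0.05]
    - [0.002, 0, -0.025, 0, 0, 0, 0.05]

```text
time_s: 2.1
tcp_pos: [0.4053, -0.1869, 0.1477]
orientation: [0.24, 0.347, 0.901, 0.097]
force: [0.3, -0.1, -0.2]
finger_gap: 0.0503
gripper_force: 0.0
```

```bash
python3 - <<'E'
from h import *
from bench import optics
G=np.array([.4475,-.1825,.073]); todo(G+.085*n,dialrot(43))
a=optics.read_camera("top")["color"][:,:,::-1][240:320,330:430];b=optics.read_camera("side")["color"][:,:,::-1][250:350,280:380]
f=lambda x:cv2.resize(x,(400,int(400*x.shape[0]/x.shape[1])),interpolation=cv2.INTER_CUBIC)
a,b=f(a),f(b);o=np.zeros((400,800,3),'u1');o[:a.shape[0],:400]=a;o[:,400:]=b
cv2.imwrite("pics/hov.png",np.clip(o*1.4,0,255).astype('u1'))
E
```

```text
t 2.1 pos [ 0.4053 -0.1869  0.1477] shift [-0.0003  0.0038 -0.0011] rows>= 0.07884045592359422 turn [-0.0017 -0.0006 -0.0001] rows>= 0.011791629854844617 q [-0.9004 -0.0489 -0.9532  0.3298  0.4082 -0.0943] gap 0.050264921558827544 F [ 0.3311 -0.0652 -0.2242] 0.0
```

View pics/hov.png

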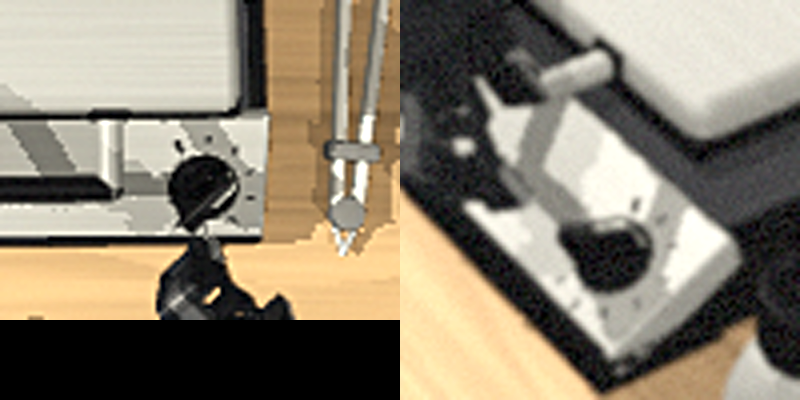

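The left crop (top view) shows the gripper at the lower left of the dial. The skirt centre is near (204,188), the white pointer is up and to the right, and the thick off mark is at (180,145). In the right crop (side view) the skirt is near (608,250).

```bash
python3 - <<'E'
from h import *
from bench import status
np.set_printoptions(precision=4,suppress=True)
t=lambda x,y:((x+.5)/4+329.5,(y+.5)/4+239.5); s=lambda x,y:((x-400+.5)/4+279.5,(y+.5)/4+249.5)
P,e=tri(t(204,188),s(608,252));print("skirt",P,e,"G",P+.019*n)
print("G by height", plane("top",t(204,188),.0565)+.019*n, plane("side",s(608,252),.0565)+.019*n)
G0=np.array([.4475,-.1825,.073])
for p in((183,228),(238,180),(197,222)):
    e,d=ray("top",t(*p));P0=G0+.008*n;X=e+d*((P0-e)@n)/(d@n);print(p,(X-P0)@up,(X-P0)@-left)
# grip check
q=status.read_state();print(q["tcp_pos"])
E
```

```text
skirt [ 0.456  -0.1831  0.0562] 0.0011084385948163758 G [ 0.4465 -0.1833  0.0727]
G by height [ 0.446 -0.183  0.073] [ 0.4469 -0.1837  0.073 ]
(183, 228) -0.014934570771765061 -0.014972590787562258
(238, 180) 0.017641481785234447 0.016504223927579824
(197, 222) -0.010825850472712147 -0.006678581614433998
[ 0.4027 -0.1808  0.1445]
```

move_arm:
  rows:
    - [0.01, 0, -0.017, 0, 0, 0, 0.05]
    - [0.01, 0, -0.017, 0, 0, 0, 0.05]
    - [0.01, -0.001, -0.017, 0, 0, 0, 0.05]
    - [0.01, -0.001, -0.017, 0, 0, 0, 0.05]
    - [0, 0, 0, 0, 0, 0, 0.05]

```text
time_s: 2.7
tcp_pos: [0.4446, -0.1823, 0.0787]
orientation: [0.237, 0.345, 0.903, 0.1]
force: [-0.2, 0.3, 0.0]
finger_gap: 0.0496
gripper_force: 0.0
```

```bash
python3 -c "
from h import *
G=np.array([.4467,-.183,.073]); todo(G-.015*n,dialrot(44))"
```

```text
t 2.7 pos [ 0.4446 -0.1823  0.0787] shift [ 0.0096 -0.0006 -0.0187] rows>= 0.42140265244566466 turn [ 0.002  -0.0037 -0.0214] rows>= 0.14560260803454841 q [-0.8003  0.1593 -1.0022  0.042   0.3765  0.0014] gap 0.049618504115541695 F [-0.1517  0.2788  0.0065] 0.0
```

move_arm:
  rows:
    - [0.005, 0, -0.009, 0, 0, -0.01, 0.05]
    - [0.0045, -0.0005, -0.0085, 0, 0, -0.01, 0.05]
    - [0, 0, 0, 0, 0, 0, 0.05]

```text
time_s: 3.0
tcp_pos: [0.4539, -0.1834, 0.0624]
orientation: [0.239, 0.355, 0.899, 0.097]
force: [0.2, -0.2, 0.0]
finger_gap: 0.0499
gripper_force: 0.0
```

move_arm:
  force: 40
  rows:
    - [0, 0, 0, 0, 0, 0, 0.03]
    - [0, 0, 0, 0, 0, 0, 0.02]
    - [0, 0, 0, 0, 0, 0, 0.012]
    - [0, 0, 0, 0, 0, 0, 0.0]
    - [0, 0, 0, 0, 0, 0, 0.0]

```text
time_s: 3.5
tcp_pos: [0.455, -0.1832, 0.0633]
orientation: [0.24, 0.354, 0.898, 0.098]
force: [-2.0, 7.6, 15.0]
finger_gap: 0.011
gripper_force: 40.3
```

```bash
python3 -c "
from h import *
G=np.array([.4467,-.183,.073]); todo(G-.015*n,dialrot(44)); print(.15*n)"
```

```text
t 3.5 pos [ 0.455  -0.1832  0.0633] shift [-0.0008  0.0004 -0.0033] rows>= 0.06888795505310821 turn [ 0.0021  0.0013 -0.0016] rows>= 0.019467132447634167 q [-0.7767  0.2096 -1.0145 -0.0405  0.3638  0.0462] gap 0.01104366380350529 F [-1.9909  7.6148 14.9642] 40.31274139881134
[-0.075  -0.0011  0.1299]
```

move_arm:
  rows:
    - [-0.001, 0, 0.0015, 0, 0, 0, 0]
    - [0, 0, 0, -0.06, -0.001, 0.104, 0]
    - [0, 0, 0, -0.06, -0.001, 0.104, 0]
    - [0, 0, 0, -0.06, -0.001, 0.104, 0]
    - [0, 0, 0, -0.06, -0.001, 0.104, 0]

```text
time_s: 4.0
tcp_pos: [0.4546, -0.1826, 0.0643]
orientation: [0.258, 0.127, 0.957, 0.039]
force: [18.5, 9.2, -11.9]
finger_gap: 0.0109
gripper_force: 43.2
```

move_arm:
  rows:
    - [0, 0, 0, -0.06, -0.001, 0.104, 0]
    - [0, 0, 0, -0.06, -0.001, 0.104, 0]
    - [0, 0, 0, -0.06, -0.001, 0.104, 0]
    - [0, 0, 0, -0.06, -0.001, 0.104, 0]
    - [0, 0, 0, 0, 0, 0, 0]

```text
time_s: 4.5
tcp_pos: [0.4546, -0.1819, 0.0643]
orientation: [0.261, -0.104, 0.959, -0.023]
force: [18.7, 10.9, -11.0]
finger_gap: 0.0109
gripper_force: 43.4
```

```bash
python3 -c "
from h import *
from bench import status
G=np.array([.4467,-.183,.073]); todo(G-.013*n,dialrot(-30)); print(status.read_state()['ft_torque'])"
```

```text
t 4.5 pos [ 0.4546 -0.1819  0.0643] shift [-0.0014 -0.001  -0.0026] rows>= 0.06225552715102558 turn [-0.1649  0.0035  0.2785] rows>= 2.1577653441233666 q [-0.7799  0.2068 -1.0182 -0.0419  0.3711 -0.9219] gap 0.010874566043415015 F [ 18.6668  10.8908 -10.9539] 43.37202608585358
[ 1.9607 -1.8773  1.2012]
```

move_arm:
  rows:
    - [0.001, 0.0005, -0.0005, -0.055, 0, 0.093, 0]
    - [0, 0, 0, -0.055, 0, 0.093, 0]
    - [0, 0, 0, -0.055, 0, 0.093, 0]
    - [0, 0, 0, 0, 0, 0, 0]
    - [0, 0, 0, 0, 0, 0, 0]

```text
time_s: 5.0
tcp_pos: [0.4547, -0.1813, 0.0641]
orientation: [0.253, -0.255, 0.931, -0.066]
force: [-2.4, 12.4, 15.4]
finger_gap: 0.0107
gripper_force: 47.9
```

```bash
python3 -c "
from h import *
from bench import status
G=np.array([.4467,-.183,.073]); todo(G-.013*n,dialrot(-30)); print(status.read_state()['ft_torque'])"
```

```text
t 5.0 pos [ 0.4547 -0.1813  0.0641] shift [-0.0015 -0.0016 -0.0023] rows>= 0.06353971400563801 turn [-0.0011  0.0046  0.0042] rows>= 0.04211165448960253 q [-0.775   0.2059 -1.0201 -0.0457  0.3652 -1.2361] gap 0.010693893202907472 F [-2.3772 12.3783 15.4119] 47.93716907501221
[ 2.2853 -0.8359  1.3319]
```

move_arm:
  rows:
    - [0, 0.001, 0, -0.035, 0, 0.06, 0]
    - [0, 0, 0, -0.025, 0, 0.045, 0]
    - [0, 0, 0, 0, 0, 0, 0]
    - [0, 0, 0, 0, 0, 0, 0]

```text
time_s: 5.4
tcp_pos: [0.4546, -0.1813, 0.0641]
orientation: [0.248, -0.309, 0.915, -0.081]
force: [-2.0, 8.8, 15.8]
finger_gap: 0.0109
gripper_force: 82.5
```

```bash
python3 -c "
from h import *
from bench import status,optics
G=np.array([.4467,-.183,.073]); todo(G-.013*n,dialrot(-30)); print(status.read_state()['ft_torque'])
"
```

```text
t 5.4 pos [ 0.4546 -0.1813  0.0641] shift [-0.0014 -0.0016 -0.0024] rows>= 0.0646681942354655 turn [ 0.0587  0.005  -0.097 ] rows>= 0.7564606769623202 q [-0.7742  0.2053 -1.0205 -0.0462  0.3639 -1.3526] gap 0.010935279471138447 F [-1.9943  8.7898 15.7583] 82.54267307755072
[ 2.6833 -0.8557 -0.8007]
```

move_arm:
  rows:
    - [0, 0, 0, 0, 0, 0, 0.03]
    - [0, 0, 0, 0, 0, 0, 0.045]
    - [0, 0, 0, 0, 0, 0, 0.045]
    - [-0.006, 0, 0.0104, 0, 0, 0, 0.045]
    - [-0.012, 0, 0.021, 0, 0, 0, 0.045]

```text
time_s: 5.9
tcp_pos: [0.4353, -0.1821, 0.0936]
orientation: [0.245, -0.31, 0.915, -0.081]
force: [-0.4, -0.8, -0.4]
finger_gap: 0.0448
gripper_force: 0.0
```

move_arm:
  rows:
    - [-0.015, 0, 0.026, 0, 0, 0, 0.045]
    - [-0.015, 0, 0.026, 0, 0, 0, 0.045]
    - [-0.015, 0, 0.026, 0, 0, 0, 0.045]
    - [-0.01, 0, 0.02, 0, 0, 0, 0.036]
    - [0, 0, 0.02, 0, 0, 0, 0.036]

```text
time_s: 6.4
tcp_pos: [0.3799, -0.1827, 0.2133]
orientation: [0.246, -0.309, 0.915, -0.083]
force: [0.4, -0.7, 0.0]
finger_gap: 0.0362
gripper_force: 0.0
```

```bash
python3 - <<'E'
from h import *
from bench import optics
a=optics.read_camera("top")["color"][:,:,::-1]; cv2.imwrite("pics/t3.png",a);a=a[255:310,265:405]
cv2.imwrite("pics/t3c.png",np.clip(1.4*cv2.resize(a,None,fx=5.5,fy=5.5,interpolation=cv2.INTER_CUBIC),0,255).astype('u1'))
todo([.4505,-.0685,.18],frame([0,0,-1],Rz.apply([1,0,0])))
E
```

```text
t 6.45 pos [ 0.3815 -0.1842  0.2163] shift [ 0.069   0.1157 -0.0363] rows>= 2.7894079128638403 turn [ 0.5809  0.29   -2.1471] rows>= 14.954299910655902 q [-0.9573 -0.2065 -0.8617  0.5904  0.4231 -1.5395] gap 0.03604561430817561 F [ 1.7975 -3.4444  4.2444] 0.0
```

View pics/t3c.png

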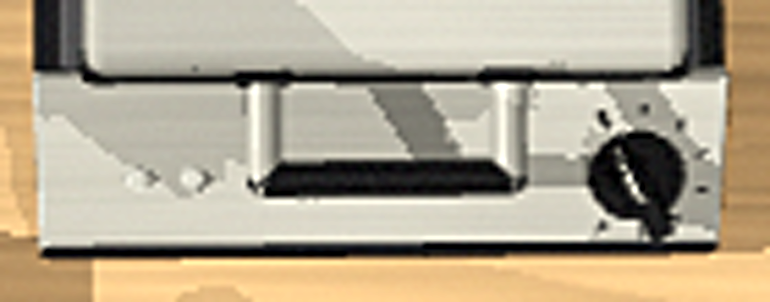

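The off mark is at (603,117). The dial's white pointer now runs from (638,205) to (617,145), towards that mark, so the dial is off. The lid is still shut and the handle has not moved.

```bash
python3 - <<'E'
from h import *
todo([.4515,-.068,.18],frame([0,0,-1],Rz.apply([-1,0,0])))
E
```

```text
t 6.45 pos [ 0.3815 -0.1842  0.2163] shift [ 0.07    0.1162 -0.0363] rows>= 2.807620931577906 turn [-0.2442  0.4892  0.9108] rows>= 7.081845026471411 q [-0.9573 -0.2065 -0.8617  0.5904  0.4231 -1.5395] gap 0.03604561430817561 F [ 1.7975 -3.4444  4.2444] 0.0
```

move_arm:
  rows:
    - [0.014, 0.023, 0, -0.03, 0.061, 0.113, 0.036]
    - [0.014, 0.023, 0, -0.03, 0.061, 0.113, 0.036]
    - [0.014, 0.023, 0, -0.03, 0.061, 0.113, 0.036]
    - [0.014, 0.023, 0, -0.03, 0.061, 0.113, 0.036]
    - [0.014, 0.023, 0, -0.03, 0.061, 0.113, 0.036]

```text
time_s: 6.95
tcp_pos: [0.4516, -0.0669, 0.2123]
orientation: [0.094, -0.579, 0.809, -0.031]
force: [0.0, -0.9, -1.2]
finger_gap: 0.0362
gripper_force: 0.0
```

move_arm:
  rows:
    - [0, 0, 0, -0.03, 0.061, 0.113, 0.036]
    - [0, 0, -0.015, -0.03, 0.061, 0.113, 0.036]
    - [0, 0, -0.015, -0.03, 0.061, 0.113, 0.036]
    - [0, 0, 0, 0, 0, 0, 0.036]

```text
time_s: 7.35
tcp_pos: [0.451, -0.067, 0.1801]
orientation: [0.002, 0.711, -0.704, -0.004]
force: [0.4, 0.2, -0.2]
finger_gap: 0.0363
gripper_force: 0.0
```

```bash
python3 - <<'E'
from h import *
todo([.4515,-.068,.099],frame([0,0,-1],Rz.apply([-1,0,0])))
E
```

```text
t 7.35 pos [ 0.451  -0.067   0.1801] shift [ 0.0005 -0.001  -0.0811] rows>= 1.6231159941382514 turn [-0.003  -0.0085  0.005 ] rows>= 0.06890550498480931 q [-0.3082  0.2065 -0.4079  0.9655  0.0003 -1.8891] gap 0.03631618701042528 F [ 0.4382  0.2442 -0.1998] 0.0
```

move_arm:
  rows:
    - [0, 0, -0.015, -0.003, -0.008, 0.005, 0.036]
    - [0.0005, -0.001, -0.015, 0, 0, 0, 0.036]
    - [0, 0, -0.01, 0, 0, 0, 0.036]
    - [0, 0, 0, 0, 0, 0, 0.036]

```text
time_s: 7.75
tcp_pos: [0.4505, -0.0686, 0.1416]
orientation: [-0.001, 0.71, -0.704, 0.001]
force: [0.2, 0.2, 0.4]
finger_gap: 0.0362
gripper_force: 0.0
```

```bash
python3 - <<'E'
from h import *
from bench import optics
b=optics.read_camera("side")["color"][:,:,::-1][200:310,250:390]
cv2.imwrite("pics/s4.png",np.clip(1.5*cv2.resize(b,None,fx=5,fy=5,interpolation=cv2.INTER_CUBIC),0,255).astype('u1'))
todo([.4515,-.068,.099],frame([0,0,-1],Rz.apply([-1,0,0])))
E
```

```text
t 7.8 pos [ 0.451  -0.0687  0.1423] shift [ 0.0005  0.0007 -0.0433] rows>= 0.8662909162606786 turn [-0.0001  0.0037  0.0053] rows>= 0.043103624292765846 q [-0.3126  0.2349 -0.4814  0.851   0.0012 -1.893 ] gap 0.035993723991062786 F [ 0.1242 -0.4952  0.0466] 0.0
```

View pics/s4.png

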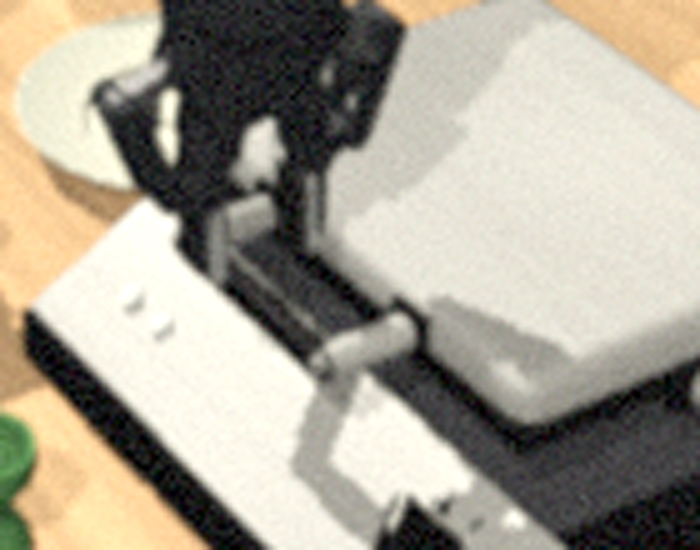

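The two fingertips, at (215,275) and (315,245), straddle the bar. The rear tip is in front of the lid edge, so I'll go down and close.

move_arm:
  rows:
    - [0, 0, -0.01, 0, 0, 0, 0.036]
    - [0, 0, -0.011, 0, 0, 0, 0.036]
    - [0, 0, -0.011, 0, 0, 0, 0.036]
    - [0, 0, -0.01, 0, 0, 0, 0.036]
    - [0, 0, 0, 0, 0, 0, 0.036]

```text
time_s: 8.3
tcp_pos: [0.4503, -0.0683, 0.0987]
orientation: [-0.001, 0.711, -0.703, 0.0]
force: [0.3, -0.0, 0.9]
finger_gap: 0.036
gripper_force: 0.0
```

move_arm:
  force: 40
  rows:
    - [0, 0, 0, 0, 0, 0, 0.025]
    - [0, 0, 0, 0, 0, 0, 0.015]
    - [0, 0, 0, 0, 0, 0, 0]
    - [0, 0, 0, 0, 0, 0, 0]
    - [0, 0, 0, 0, 0, 0, 0]

```text
time_s: 8.8
tcp_pos: [0.4527, -0.0688, 0.1009]
orientation: [-0.002, 0.711, -0.703, 0.002]
force: [5.4, 1.4, -0.5]
finger_gap: 0.0134
gripper_force: 39.1
```

move_arm:
  rows:
    - [0.001, 0, 0.0125, 0, 0, 0, 0]
    - [0.0017, 0, 0.0121, 0, 0, 0, 0]
    - [0.0025, 0, 0.012, 0, 0, 0, 0]
    - [0.003, 0, 0.0119, 0, 0, 0, 0]
    - [0.0036, 0, 0.0118, 0, 0, 0, 0]

```text
time_s: 9.3
tcp_pos: [0.4637, -0.0685, 0.161]
orientation: [-0.002, 0.711, -0.703, 0.002]
force: [7.9, 1.1, -8.3]
finger_gap: 0.0139
gripper_force: 39.0
```

```bash
python3 - <<'E'
from h import *
todo([.4527,-.0688,.1009],frame([0,0,-1],Rz.apply([-1,0,0])))
E
```

```text
t 9.3 pos [ 0.4637 -0.0685  0.161 ] shift [-0.011  -0.0003 -0.0601] rows>= 1.2217920084057758 turn [0.0001 0.0045 0.0035] rows>= 0.03790857410826339 q [-0.3038  0.2372 -0.4227  0.9066  0.0012 -1.8861] gap 0.013915880899886221 F [ 7.9014  1.0726 -8.3454] 38.96044850349426
```

move_arm:
  rows:
    - [0.0041, 0, 0.0116, 0, 0, 0, 0]
    - [0.0047, 0, 0.0114, 0, 0, 0, 0]
    - [0.0053, 0, 0.0112, 0, 0, 0, 0]
    - [0.0058, 0, 0.0108, 0, 0, 0, 0]
    - [0.0063, 0, 0.0105, 0, 0, 0, 0]

```text
time_s: 9.8
tcp_pos: [0.4878, -0.068, 0.2157]
orientation: [-0.0, 0.711, -0.703, -0.0]
force: [-0.9, 2.6, -6.0]
finger_gap: 0.0136
gripper_force: 38.9
```

move_arm:
  rows:
    - [0.0068, 0, 0.0102, 0, 0, 0, 0]
    - [0.0073, 0, 0.0099, 0, 0, 0, 0]
    - [0.0077, 0, 0.0095, 0, 0, 0, 0]
    - [0.008, 0, 0.009, 0, 0, 0, 0]
    - [0.0083, 0, 0.0085, 0, 0, 0, 0]

```text
time_s: 10.3
tcp_pos: [0.5235, -0.0672, 0.2629]
orientation: [0.001, 0.711, -0.703, -0.002]
force: [-12.7, 6.2, 7.4]
finger_gap: 0.0135
gripper_force: 39.0
```

```bash
python3 - <<'E'
from h import *
from bench import status,optics
todo([.4527,-.0688,.1009],frame([0,0,-1],Rz.apply([-1,0,0])))
p=status.read_state()["tcp_pos"]; x=-.246+p[0]-.4527; z=.016+p[2]-.1009
print("lid",np.arctan2(z,-x)-np.arctan2(.016,.246),"radius",np.hypot(x,z))
b=optics.read_camera("side")["color"][:,:,::-1][120:360,220:460]
cv2.imwrite("pics/s5.png",np.clip(1.5*cv2.resize(b,(600,600),interpolation=cv2.INTER_CUBIC),0,255).astype('u1'))
E
```

```text
t 10.3 pos [ 0.5235 -0.0672  0.2629] shift [-0.0708 -0.0016 -0.162 ] rows>= 3.5355009911477535 turn [-0.002  -0.0046  0.0032] rows>= 0.039305539608607436 q [-0.2667  0.2849 -0.0779  1.2129  0.0008 -1.8493] gap 0.013545715178918836 F [-12.739    6.1813   7.4441] 39.01090443134308
lid 0.7283175111146055 radius 0.24971966497175427
```

View pics/s5.png

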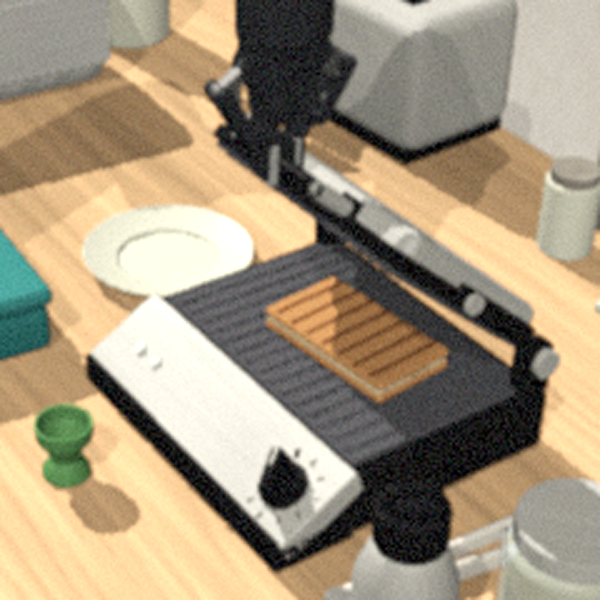

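The lid is up at roughly 42°, with the bar between the fingers at about (280,160). The dial at (283,480) still points to off, and the toastie is visible. I'll make a small correction up to 45°.

move_arm:
  rows:
    - [0.003, 0, 0.0055, 0, 0, 0, 0]
    - [0.004, -0.001, 0.0055, 0, 0, 0, 0]
    - [0.0005, 0, 0.0005, 0, 0, 0, 0]
    - [0, 0, 0, 0, 0, 0, 0]
    - [0, 0, 0, 0, 0, 0, 0]

```text
time_s: 10.85
tcp_pos: [0.5339, -0.067, 0.2735]
orientation: [-0.002, 0.712, -0.703, -0.001]
force: [1.8, 11.1, -7.5]
finger_gap: 0.0134
gripper_force: 39.5
```

move_arm:
  rows:
    - [0, 0, 0, 0, 0, 0, 0]
    - [0, 0, 0, 0, 0, 0, 0]
    - [0, 0, 0, 0, 0, 0, 0]

```text
time_s: 11.15
tcp_pos: [0.5339, -0.067, 0.2735]
orientation: [-0.002, 0.712, -0.703, -0.001]
force: [1.3, 11.5, -6.4]
finger_gap: 0.0136
gripper_force: 39.5
```

```bash
python3 - <<'E'
from h import *
from bench import status,optics
s=status.read_state();p=s["tcp_pos"]; x=-.246+p[0]-.4527; z=.016+p[2]-.1009
print(p,s["force"],"lid",np.arctan2(z,-x)-np.arctan2(.016,.246),"radius",np.hypot(x,z))
b=optics.read_camera("side")["color"][:,:,::-1][160:290,290:450]
cv2.imwrite("pics/s6.png",np.clip(1.5*cv2.resize(b,None,fx=4.5,fy=4.5,interpolation=cv2.INTER_CUBIC),0,255).astype('u1'))
# predicted crop pixels of hinge end & lid side line at lid 0.70,0.785,0.87
O=np.array([.587,-.068,0])
for th in(.68,.785,.89):
    o=[]
    for l in((-.204,-.131,.034),(0,-.131,.0),(-.246,-.052,.016)):
        c,s_=np.cos(th),np.sin(th);X=O+Rz.apply([.112+l[0]*c+l[2]*s_,l[1],.104-l[0]*s_+l[2]*c]); o.append((proj("side",X)-[289.5,159.5])*4.5-.5)
    print(th,np.round(o))
E
```

```text
[ 0.53386545 -0.06704927  0.27346912] [ 1.30985398 11.52912297 -6.38984977] lid 0.7875082256100868 radius 0.25045706797733774
0.68 [[436. 256.]
 [634. 450.]
 [243. 178.]]
0.785 [[470. 217.]
 [634. 450.]
 [280. 130.]]
0.89 [[506. 181.]
 [634. 450.]
 [320.  84.]]
```

View pics/s6.png

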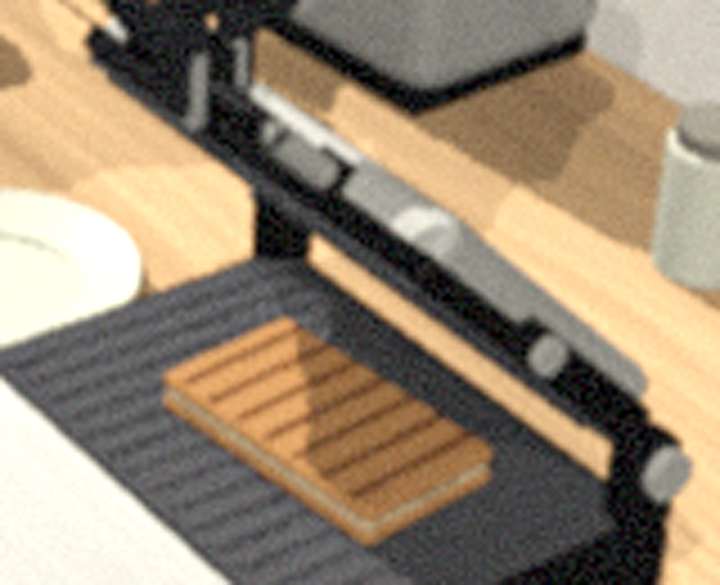

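The near end of the handle is at about (272,130). The prediction for 45° is (280,130), and for 0.68 rad it is (243,178), so the lid stands near 45°. The grip is 39.5 N and nothing is moving, so I'm handing in.

```bash
python3 -c "
from bench import r
print(r.close_job())"
```

```text
the job is handed in; nothing more can be done
None
```

I turned the dial to its off stop, then raised the lid to about 45° (0.787 rad by my measurement); the gripper still holds it there by the handle with about 39 N, and the job is handed in, though the verdict was not shown.

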